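# Lock the board and hold a spring clip open over its edge

## Task

The stiff board stands loose in the stand: flip the stand's cam lever outward and all the way down so that the end stop locks the board. Then squeeze the handles of the big spring clip that is parked on its upright fin, lift it off, and hold it gaping astride the middle of the board's top edge, one jaw on each side with the edge about a centimetre or more inside the jaws and the clip clear of the board, not touching it. Finish while still holding the clip squeezed open there, the board locked and upright, and leave everything else on the desk where it is.

Things in the scene. Friction and masses are not known exactly. Their poses are not given: they have to be found in the camera images.
- stand: Fixed board stand, grey foot 70x194x12 mm. Origin on the desk below the slot's middle; x across the slot, y along it toward stop and lever, z up. Slot 6.5 mm wide, floor 12 mm and walls 34 mm high, closed by a 54 mm high post at y=-60 mm. The rubber-tipped stop (tip at y=65 mm at lever joint 0) advances 7.4 mm per rad of the lever. Lever cheeks, 38 mm across, 56 mm high, at y=92 to 118 mm.
- cam_lever (a joint): Angle of the cam lever (rad): 0 = nearly upright, leaning 0.2 rad from vertical toward the stand's +y; grows as it is pushed outward (stand +y) and down; 1.36 = all the way down, horizontal. The board is locked from about 1.15 on. Stiff hinge (0.1 N m): it stays where it is left. Pushing takes 2 to 4 N at the tip.
- lever_pivot (a point): Hinge of the cam lever, 45 mm above the desk; the hinge axis is the stand's x axis. Its axes are the stand's.
- lever_tip (a point): Point on the lever's centre line 70 mm from the pivot, 3 mm below its free end. The lever is a steel bar 20 mm wide (along stand x) and 8 mm thick; its last 34 mm have a black grip 23 mm wide and 11 mm thick.
- stop_pad (a joint): Compression of the stop's spring-loaded rubber tip (m): 0 = not pressing, grows to about 0.005 as it presses on the end of the board (1500 N/m). Above 0.0015 the board is clamped endwise.
- board: Loose stiff brown mounting board, 5 mm thick (its x), 120 mm long (y), 100 mm high (z), 60 g, standing on edge in the stand's slot. Origin: middle of its lower edge.
- board_top (a point): Middle of the board's top edge, about 112 mm above the desk. Axes as the board: x across its thickness, y along the edge, z up.
- clip_holder: Fixed holder on which the clip is parked: foot 80x80x12 mm with an upright fin, 4 mm thick (its x) and 60 mm long (its y), top 52 mm above the desk. Origin on the desk under the fin.
- clip: Big steel spring clip on the fin, handles up, jaws down; 36 mm wide (its y), 60 g. Origin: centre, on the coil (radius 7 mm); z toward the handles, x across the jaws. At rest the handles form a V, 48 mm over the outer faces at the ends, 28 mm above the origin. Squeezed to their stop (about 7 N) they are parallel, 26 mm over all, 6 to 34 mm above it. Closed jaws reach 35 mm below it.
- clip_leaf_a (a joint): Opening of one half of the clip (rad), the other half opens equally: 0 = noses 4 mm apart as on the fin, 0.36 = fully squeezed, noses about 26 mm apart and 32 mm below the clip's origin. It closes by its spring when the handles are let go.
- nose_a (a point): Lowest point of the clip's jaw on the clip's +x side.
- nose_b (a point): Lowest point of the clip's jaw on the clip's -x side.
- tape_roll: Bystander, to be left alone: roll of tan tape lying flat, 104x102x25 mm; origin under its centre.
- small_box: Bystander, to be left alone: white paper-clip carton, 53x75x21 mm; origin under its centre.
- rubber: Bystander, to be left alone: eraser lying flat, 23x52x13 mm; origin under its centre.
- staples: Bystander, to be left alone: small carton of staples, 41x74x27 mm; origin under its centre.
Things that resemble listed ones, but are neither listed nor needed, are in the scene too. What is shaped like the clip but purple is not meant.

How it is judged:
On the way, in this order (a step that is already met when the one before it is completed fails the run):
1. the lever is down and the stop clamps the board, the clip still on its fin (value of joint cam_lever above 1.15 rad and value of joint stop_pad above 0.0015 m and distance of clip from where it was at the start of the episode below 0.012 m), for 0.2 s.
2. the clip is squeezed open in the fingers and lifted off the fin (value of joint clip_leaf_a above 0.24 rad and contact force between clip and the fingers above 2 N and height (world z) of clip above 0.095 m), for 0.2 s.
At the end, for the whole second after the job is handed in: Lever joint over 1.15, stop tip compressed 1.5 mm or more; board in its slot, under 0.12 rad off upright; clip held over 2 N, joint over 0.24, a nose on each side 6 mm or more below the top edge, within 25 mm of its middle and 0.3 rad, still, board untouched (under 0.2 N) (value of joint cam_lever above 1.15 rad and value of joint stop_pad above 0.0015 m and angle between board's own z axis and vertical below 0.12 rad and z of board in the frame of stand between 0.009 and 0.016 m and value of joint clip_leaf_a above 0.24 rad and contact force between clip and the fingers above 2 N and z of each of nose_a, nose_b in the frame of board_top below -0.006 m and ((x of nose_a in the frame of board_top above 0.004 m and x of nose_b in the frame of board_top below -0.004 m) or (x of nose_b in the frame of board_top above 0.004 m and x of nose_a in the frame of board_top below -0.004 m)) and z of clip in the frame of board_top above 0.005 m and y of clip in the frame of board_top between -0.025 and 0.025 m and angle between the y axis of clip and the y axis of board, either way round below 0.3 rad and contact force between clip and board below 0.2 N and linear speed of clip below 0.03 m/s); the arm keeps its last pose, push and grip.
It fails at once if a bystander was pushed more than 20 mm (distance of any of tape_roll, small_box, rubber, staples from where it was at the start of the episode above 0.02 m).
It also fails if it takes over 51 s, if anything falls off the work surface, if the arm or the gripper's body presses on something with over 40 N, if the wrist force passes 120 N, or if a joint passes its speed limit or range.

## Robot

A 6-joint arm with a two-finger parallel gripper is mounted at the origin on a cart in front of the work surface, level with it; the furniture and walls round the work are solid. World frame = base frame: x ahead of the robot, y to its left, z up, the work surface at z = 0. Lengths are in m, angles in rad, forces in N, time in s.
With the tool pointing down it reaches from about 0.3 to 0.775 m from the base axis. Payload 14.6 kg.
Tool frame: the origin (TCP) lies at the very end of the fingers, on their centre line; the grasp point (between the pads) lies 19 mm behind it; x points along the fingers, z is the direction in which the jaws open and shut, and the axes are right-handed (so a half turn about x gives the same grasp; the last joint's range is limited). The gripper opens to 94 mm and grips with 3 to 60 N. Pads are 16 mm wide; open, the fingers measure 119 mm over their backs; the gripper's body (75 mm by 177 mm) begins 78 mm behind the grasp point.
Start: joints at [-1.185, 0.3, 1.521, -0, 1.321, -0.067], TCP at [0.241, -0.495, 0.205] pointing down, gripper open.
Joint ranges: [-3.03, 3.03], [-0.79, 2.21], [0.23, 2.52], [-1.04, 4.18], [0, 3.07], [-2.55, 2.55]. Speed limits (rad/s): [2.22, 2.22, 2.57, 3.14, 3.14, 3.14].

## Interface

Orientations are given as [roll, pitch, yaw] about the fixed x, y, z axes, in that order (R = Rz(yaw) Ry(pitch) Rx(roll)).
In Python, from station import ctrl gives the robot as it stands. The module is installed in compiled form; this text tells all that it offers.
- The arm moves only by the tool servo_tool, never from a script. Its argument "motion" is one flat list of numbers, 4 for each row, row after row: the shift along the tool's x, y, z in mm, then the turn about the tool's x in degrees. In form: [dx, dy, dz, roll, dx, dy, dz, roll, ...]. A call has 1 to 20 rows; each row is the pose to reach, as a shift and turn from the pose commanded when the call began, along the tool's axes at that moment; what a row does not reach only later rows make up. A row lasts 1/8 s, in which the tool goes at most 62.5 mm and 10.7 degrees, less where a joint would pass 70% of its speed; a pose out of reach is approached as far as the arm can. A call with a gripper value outside its range is refused whole. "gripper" is the opening, from 0 (shut) to 1 (fully open), set as the call begins (left out, the last holds). The fingers move at their own pace and stop on an object; "force" is the grip in N (left out, the last holds). Time passes only in rows, so rows that repeat a pose let the fingers close. It gives the time, the measured TCP pose, the force and the opening at its end, in the units of the state.
- ctrl.get_obs(): the state, without advancing time (a new reading comes with each control period).
- ctrl.camera(name): name is "scene" or "top"; returns a dict with "color" (480x640x3 uint8, red, green, blue), "z_map" (480x640 float32, m along the optical axis (not along the pixel's ray), 0 where there is no reading), "fx", "fy", "cx", "cy" (pixels), "rvec" (rotation vector, rad) and "tvec" (3), from world to camera coordinates, as OpenCV has them. Camera axes: x right, y down, z forward; pixel columns grow to the right and rows downward; lengths in m; the calibration is good to about 2 mm. A picture is of the moment at which its call begins.
- ctrl.hand_in(): hands the job in, once; it reports no verdict.
The state is a dict: "time_s": time; "qpos": joint angles; "joint_vel": joint speeds; "tau": joint torques, N m; "ee_pos": TCP position; "eef_rot": TCP orientation; "force": force on the tool from outside, world axes, zero at the start; "moment": the same for the moment, N m; "grip_width": finger opening in m.
Only numpy, scipy, OpenCV 4.12 (cv2) and the standard library are available. Lean on these libraries where they do the work, as an engineer would, in place of code of your own. Each camera call takes 0.05 s, during which the arm holds its last target.

## Working session

There is one attempt and no reset: what is moved stays moved. The work goes in short steps, Python scripts to look and compute and a tool call to move; the robot and the scene stay as the last step left them, time stands still between calls to the robot, and variables do not carry over. Pictures are saved under pics/ and viewed, and the job is handed in when it is done.

Besides the shell and the picture viewer there is one more tool, called as a command line: name --argument value ..., lists and objects as JSON in quotes. servo_tool: Moves the arm, as the interface text tells. Its arguments: {"type":"object","properties":{"motion":{"type":"array","items":{"type":"number"}},"gripper":{"type":"number"},"force":{"type":"number"}},"required":["motion"]}

```bash
mkdir -p pics; cat > h.py <<'E'
import numpy as np,cv2
from station import ctrl
def snap(n,tag):
    c=ctrl.camera(n); cv2.imwrite(f'pics/{tag}.png',c['color'][:,:,::-1]); np.savez(f'{tag}.npz',**c); return c
def load(tag): return dict(np.load(f'{tag}.npz'))
def pts(c):
    R=cv2.Rodrigues(c['rvec'])[0]; z=c['z_map']; v,u=np.mgrid[:480,:640]
    P=np.stack([(u-c['cx'])/c['fx']*z,(v-c['cy'])/c['fy']*z,z],-1)
    W=(P-np.ravel(c['tvec']))@R; W[z==0]=np.nan; return W
def ray(c,u,v,h):
    R=cv2.Rodrigues(c['rvec'])[0]; o=-R.T@np.ravel(c['tvec']); d=R.T@np.array([(u-c['cx'])/c['fx'],(v-c['cy'])/c['fy'],1]); return o+d*(h-o[2])/d[2]
E
python3 - <<'E'
from h import *
for n in('scene','top'):
    c=snap(n,n+'0'); print(n,c['fx'],c['rvec'].ravel(),c['tvec'].ravel())
print(ctrl.get_obs())
E
```

```text
scene 562.3807462504913 [ 0.98424144 -2.42783017  1.06959323] [0.52977546 0.20137282 1.06050801]
top 483.9749811045907 [ 2.15277913 -2.17705034  0.07861225] [0.24299251 0.51355185 0.95424406]
{'time_s': 0.1, 'qpos': array([-1.18455938e+00,  3.00386687e-01,  1.52149042e+00,  4.65869009e-07,
        1.32068483e+00, -6.65790868e-02]), 'joint_vel': array([-2.48543126e-05, -4.46852217e-04, -1.64932702e-03, -1.58249570e-03,
        8.34672833e-04,  1.68112549e-04]), 'tau': array([ 1.07269141e-03, -5.32644439e+01, -3.53284657e+01,  7.09510082e-02,
        2.34655361e-02, -8.04664000e-05]), 'ee_pos': array([ 0.24054964, -0.49436261,  0.20497098]), 'eef_rot': array([3.074548  , 1.56982705, 1.9565676 ]), 'force': array([ 0.94965776, -0.2876714 , -0.13211785]), 'moment': array([-0.01580994, -0.00352681, -0.00665059]), 'grip_width': 0.09411296278961424}
```

View pics/scene0.png

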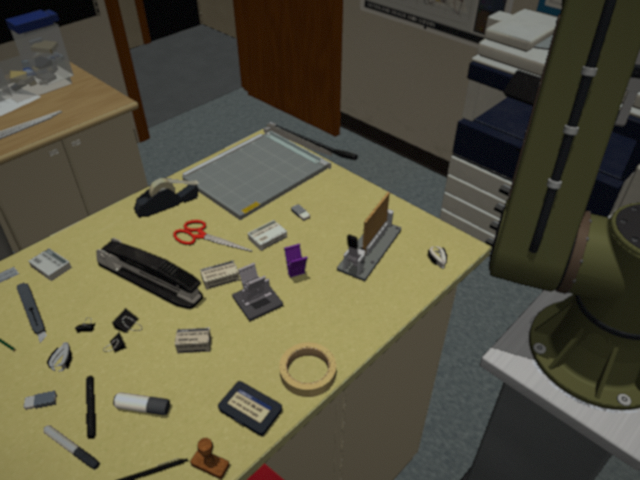

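View pics/top0.png

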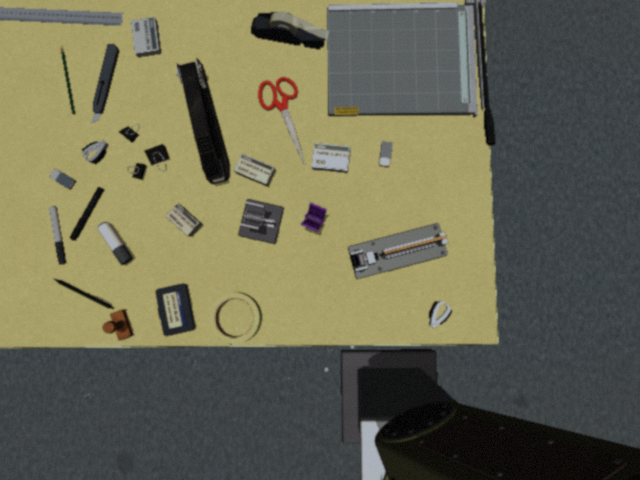

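Top view: stand at about (398,250) with its lever end to the left (360,258), holder with the grey clip at (262,220), purple decoy at (315,217). I'll zoom in and measure.

```bash
python3 - <<'E'
from h import *
t=load('top0');s=load('scene0')
a=cv2.resize(t['color'][190:290,230:460],None,fx=3.4,fy=3.4,interpolation=cv2.INTER_CUBIC)
cv2.imwrite('pics/topz.png',a[:,:,::-1])
b=cv2.resize(s['color'][180:330,220:410],None,fx=4,fy=4,interpolation=cv2.INTER_CUBIC)
cv2.imwrite('pics/scz.png',b[:,:,::-1])
W=pts(t)
for uv in [(398,270),(240,205),(320,240)]: print(uv,ray(t,*uv,0),W[uv[1],uv[0]])
# foot of stand: height 0.012
def mask(lo,hi,reg):
    m=(W[:,:,2]>lo)&(W[:,:,2]<hi); r=np.zeros_like(m); r[reg[1]:reg[3],reg[0]:reg[2]]=1; return m&r
for nm,reg in(('stand',(335,215,460,285)),('holder',(232,192,290,250))):
    for lo,hi in((.006,.018),(.025,.045),(.045,.07),(.07,.095),(.095,.13)):
        m=mask(lo,hi,reg); p=W[m]; 
        if len(p)<8: print(nm,lo,len(p)); continue
        r=cv2.minAreaRect((p[:,:2]*1000).astype(np.float32)); print(nm,lo,len(p),r,np.median(p,0),p.max(0))
E
```

```text
(398, 270) [0.45086958 0.07593221 0.        ] [0.45083411 0.07613586 0.00142995]
(240, 205) [0.59065922 0.40323923 0.        ] [ 0.59080806  0.40340611 -0.00090582]
(320, 240) [0.5148575  0.23601005 0.        ] [0.51473564 0.23598622 0.00137445]
stand 0.006 2260 ((491.17828369140625, 72.32958984375), (110.289306640625, 204.4059600830078), 14.224233627319336) [0.49030748 0.07450237 0.01266778] [0.55277716 0.17863042 0.01799419]
stand 0.025 392 ((489.33990478515625, 80.93729400634766), (35.651248931884766, 185.92547607421875), 14.460289001464844) [0.49128774 0.06980059 0.03521043] [0.5213918  0.17540628 0.04492353]
stand 0.045 280 ((488.4316101074219, 79.24494934082031), (43.72670364379883, 188.9061279296875), 13.299739837646484) [0.48172415 0.14083077 0.0537417 ] [0.52311492 0.17475493 0.06996252]
stand 0.07 37 ((490.7335510253906, 84.8543930053711), (18.63496971130371, 170.81216430664062), 17.03476905822754) [0.48274717 0.09760751 0.0842525 ] [0.50684471 0.1637839  0.09471112]
stand 0.095 284 ((483.0655822753906, 88.20592498779297), (21.49502182006836, 182.71119689941406), 11.418973922729492) [0.48824739 0.08392679 0.1129996 ] [0.51140925 0.17933055 0.12003104]
holder 0.006 943 ((555.1487426757812, 359.045654296875), (95.67353057861328, 80.26644897460938), 76.04849243164062) [0.54009028 0.3449329  0.0122891 ] [0.6020014  0.41432238 0.0179955 ]
holder 0.025 43 ((553.9692993164062, 354.11138916015625), (51.47508239746094, 18.072284698486328), 72.17101287841797) [0.54967275 0.35294608 0.03816785] [0.56482525 0.38137956 0.04425467]
holder 0.045 295 ((555.1270751953125, 357.5479736328125), (57.627342224121094, 30.874643325805664), 75.3554916381836) [0.55671167 0.3622574  0.0619406 ] [0.57506733 0.38555897 0.06995433]
holder 0.07 186 ((556.3291625976562, 363.8110046386719), (35.85772705078125, 47.98203659057617), 75.58187103271484) [0.57071932 0.36176193 0.08627818] [0.58188673 0.38708908 0.09263236]
holder 0.095 0
```

View pics/topz.png

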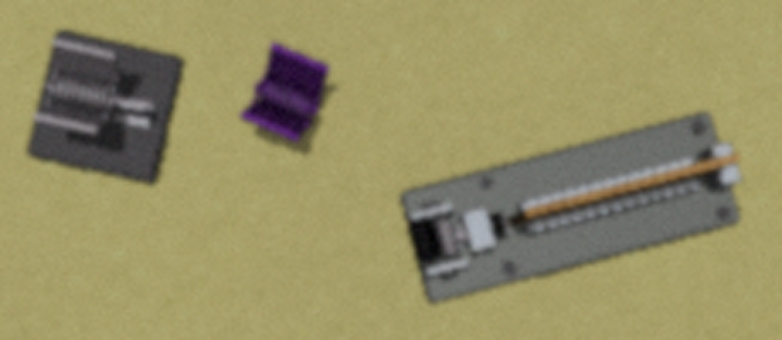

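View pics/scz.png

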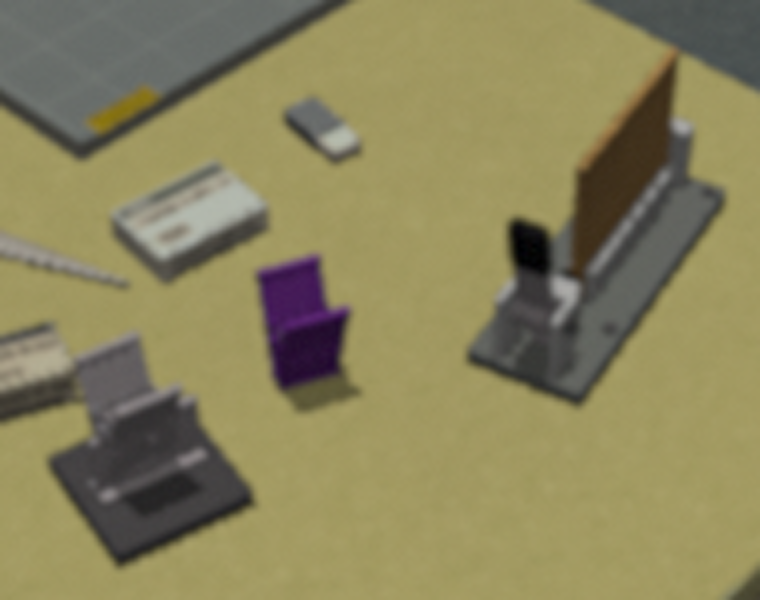

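```bash
python3 - <<'E'
from h import *
t=load('top0');s=load('scene0')
def rect(c,box,h,thr):
    x0,y0,x1,y1=box; im=c['color'][y0:y1,x0:x1].astype(float)
    m=((im[...,0]-im[...,2])<thr).astype(np.uint8)
    m=cv2.morphologyEx(m,cv2.MORPH_OPEN,np.ones((3,3)))
    cs=max(cv2.findContours(m,0,1)[0],key=cv2.contourArea).reshape(-1,2)+[x0,y0]
    p=np.array([ray(c,u,v,h)[:2]*1000 for u,v in cs],np.float32)
    return cv2.minAreaRect(cv2.convexHull(p))
for box in((335,215,460,290),(232,190,292,252)):
    for th in(15,25,35): print(box,th,rect(t,box,.012,th))
q=lambda u,v,h:ray(t,230+u/3.4,190+v/3.4,h)
print('corners',[np.round(q(u,v,.012),4) for u,v in((402,188),(432,302),(712,112),(738,218))])
print('hold',[np.round(q(u,v,.012),4) for u,v in((62,32),(184,58),(155,185),(28,155))])
# board top brown
for c,n in((t,'top'),(s,'scene')):
    W=pts(c); hsv=cv2.cvtColor(c['color'],cv2.COLOR_RGB2HSV)
    m=(W[...,2]>.105)&(W[...,2]<.125)
    r=np.zeros_like(m)
    if n=='top': r[215:290,365:460]=1
    else: r[180:280,350:400]=1
    p=W[m&r]; print(n,len(p)); ln=cv2.fitLine((p[:,:2]*1000).astype(np.float32),cv2.DIST_HUBER,0,.01,.01).ravel(); print(ln, p.min(0),p.max(0),np.median(p,0))
    # clip handles
    for zb in ((.06,.07),(.075,.085),(.085,.1)):
        m=(W[...,2]>zb[0])&(W[...,2]<zb[1]); r=np.zeros_like(m)
        if n=='top': r[192:250,232:292]=1
        else: r[255:325,230:285]=1
        p=W[m&r]; print(n,'clip',zb,len(p),p.mean(0),cv2.minAreaRect((p[:,:2]*1000).astype(np.float32)))
    # lever black
    m=(c['color'].max(2)<50)&(W[...,2]>.07); r=np.zeros_like(m)
    if n=='top': r[235:280,345:375]=1
    else: r[230:270,340:365]=1
    p=W[m&r]; print(n,'lever',len(p),p.mean(0),p.min(0),p.max(0))
E
```

```text
(335, 215, 460, 290) 15 ((491.06982421875, 75.00932312011719), (67.34332275390625, 198.22994995117188), 14.157999992370605)
(335, 215, 460, 290) 25 ((490.9674072265625, 75.32520294189453), (69.01482391357422, 198.9664306640625), 14.058659553527832)
(335, 215, 460, 290) 35 ((491.0860900878906, 74.99331665039062), (70.07061767578125, 200.99090576171875), 14.10509204864502)
(232, 190, 292, 252) 15 ((554.930419921875, 358.2110900878906), (78.28983306884766, 76.82770538330078), 76.79940795898438)
(232, 190, 292, 252) 25 ((554.8253173828125, 358.3838806152344), (80.13848876953125, 78.73965454101562), 77.0582046508789)
(232, 190, 292, 252) 35 ((554.865966796875, 358.1788024902344), (81.38844299316406, 79.8299789428711), 76.87847137451172)
corners [array([0.5022, 0.178 , 0.012 ]), array([0.4335, 0.1612, 0.012 ]), array([ 0.546 , -0.0094,  0.012 ]), array([ 0.4818, -0.0228,  0.012 ])]
hold [array([0.6002, 0.3839, 0.012 ]), array([0.5831, 0.3094, 0.012 ]), array([0.5058, 0.3272, 0.012 ]), array([0.525 , 0.4044, 0.012 ])]
top 184
[ 2.4296764e-01 -9.7003442e-01  4.9490546e+02  5.8027153e+01] [0.
[... 791 characters left out ...]
67617 0.1051029 ] [0.51128985 0.17922964 0.11951953] [0.48559576 0.08844283 0.11271844]
scene clip (0.06, 0.07) 151 [0.55863898 0.36769602 0.06519702] ((554.396240234375, 366.4241638183594), (37.77492141723633, 36.530609130859375), 77.23196411132812)
scene clip (0.075, 0.085) 117 [0.56188122 0.36429335 0.07958567] ((554.341064453125, 366.3066711425781), (36.293304443359375, 46.7884407043457), 75.24817657470703)
scene clip (0.085, 0.1) 110 [0.55399094 0.36647613 0.08862458] ((553.8535766601562, 365.79608154296875), (36.231468200683594, 54.42702865600586), 75.86080932617188)
scene lever 104 [0.46281    0.17548372 0.10253876] [0.45329571 0.16757373 0.07880171] [0.47297823 0.1801198  0.11868409]
```

```bash
cat >> h.py <<'E'
from scipy.spatial.transform import Rotation as Ro
A=np.deg2rad(14.1)
SY=np.array([-np.sin(A),np.cos(A),0]); SX=np.array([np.cos(A),np.sin(A),0]); SO=np.array([.4962,.0535,0])
def st(y,z,x=0): return SO+SX*x/1000+SY*y/1000+np.array([0,0,z/1000])
def rel(targets,zdir=None,R=None,p=None):
    o=ctrl.get_obs(); R=Ro.from_euler('xyz',o['eef_rot']).as_matrix() if R is None else R
    p=o['ee_pos'] if p is None else p
    print('p',p.round(4),'q',o['qpos'].round(3),'F',o['force'].round(2),'t',o['time_s'],'w',o['grip_width']); print(R.round(3))
    for q in np.atleast_2d(targets): print((R.T@(q-p)*1000).round(1))
    if zdir is not None:
        for s in(1,-1):
            z=R.T@(s*zdir); print('roll',np.degrees(np.arctan2(-z[1],z[2])))
E
python3 - <<'E'
from h import *
rel([st(85,205),st(85,160)],SX)
E
```

```text
p [ 0.2405 -0.4944  0.205 ] q [-1.185  0.3    1.521  0.     1.321 -0.067] F [ 0.95 -0.29 -0.13] t 0.1 w 0.09411296278961424
[[-0.     0.899  0.437]
 [ 0.001  0.437 -0.899]
 [-1.     0.    -0.001]]
[   0.5  487.  -464. ]
[  45.5  487.  -463.9]
roll -78.1555625104915
roll 101.8444374895085
```

servo_tool --motion '[0,40,-38,-6,0,80,-76,-12,0,120,-114,-18,0,160,-152,-24,0,200,-190,-30,0,240,-228,-36,0,280,-266,-42,0,320,-304,-48,0,360,-342,-54,0,395,-376,-60,0,425,-405,-66,0,450,-429,-72,0,470,-448,-76,0,482,-460,-78.2,0,487,-464,-78.2,0,487,-464,-78.2]' --gripper 0 --force 20

```text
time_s: 2.1
ee_pos: [0.4755, 0.1354, 0.2054]
eef_rot: [-2.909, 1.571, -2.663]
force: [-1.1, 0.0, 0.2]
grip_width: 0.0006
```

```bash
python3 - <<'E'
from h import *
L=[]
for phi in np.arange(.2,1.56,.11): 
    r=55; L.append((105+r*np.sin(phi)-5.5*np.cos(phi)-8,45+r*np.cos(phi)+5.5*np.sin(phi)))
print(np.round(L,1).tolist())
T=[st(85,100)]+[st(y,z) for y,z in L]
rel(T,SX)
c=snap('scene','s1');b=cv2.resize(c['color'][130:330,220:480],None,fx=3,fy=3,interpolation=cv2.INTER_CUBIC)
cv2.imwrite('pics/s1z.png',b[:,:,::-1])
E
```

```text
[[102.5, 100.0], [108.5, 99.1], [114.4, 97.5], [120.1, 95.2], [125.4, 92.4], [130.5, 89.0], [135.1, 85.1], [139.3, 80.6], [142.9, 75.8], [146.0, 70.5], [148.5, 65.0], [150.4, 59.2], [151.6, 53.3]]
p [0.4755 0.1354 0.2054] q [ 0.203  0.176  1.674 -0.     1.291 -0.042] F [-1.12  0.03  0.23] t 2.1 w 0.0006305945654432182
[[-0.    -0.243  0.97 ]
 [-0.     0.97   0.243]
 [-1.    -0.    -0.   ]]
[1.054e+02 5.000e-01 1.000e-01]
[1.054e+02 1.800e+01 1.000e-01]
[1.063e+02 2.400e+01 1.000e-01]
[1.079e+02 2.990e+01 1.000e-01]
[1.101e+02 3.560e+01 1.000e-01]
[1.13e+02 4.09e+01 1.00e-01]
[1.164e+02 4.600e+01 1.000e-01]
[1.203e+02 5.060e+01 1.000e-01]
[1.247e+02 5.480e+01 1.000e-01]
[1.296e+02 5.840e+01 1.000e-01]
[1.348e+02 6.150e+01 1.000e-01]
[1.403e+02 6.400e+01 1.000e-01]
[1.461e+02 6.590e+01 1.000e-01]
[1.521e+02 6.720e+01 1.000e-01]
roll -0.018359979864309862
roll 179.9816400201357
```

View pics/s1z.png

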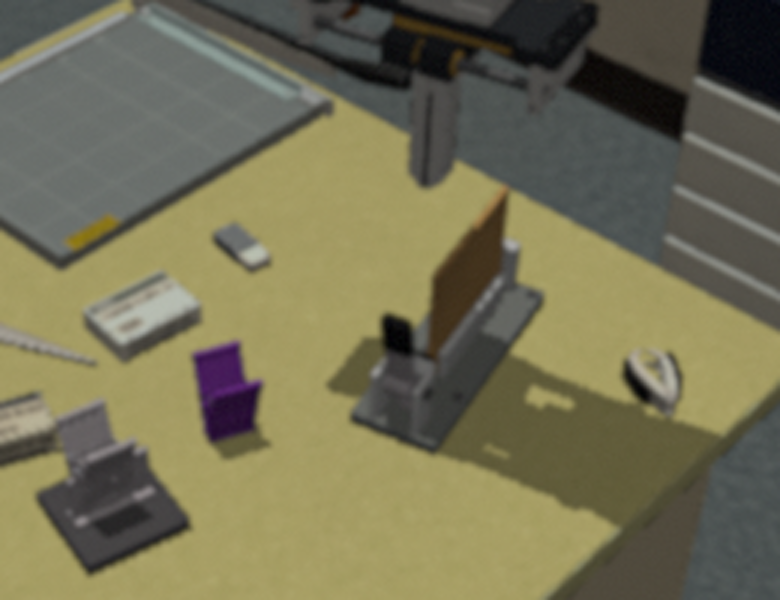

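The closed fingers hang above the gap between board and lever, at about (430,170) in the zoomed view, and nothing else is disturbed. Next I descend into the gap and push along the arc.

servo_tool --motion '[30,0,0,0,65,0,0,0,90,0,0,0,105,0,0,0,105,0,0,0,105,9,0,0,105,18,0,0,106,24,0,0,108,30,0,0,110,36,0,0,113,41,0,0,113,41,0,0]'

```text
time_s: 3.65
ee_pos: [0.4652, 0.1758, 0.0921]
eef_rot: [2.947, 1.57, -3.089]
force: [-0.9, 0.4, -0.2]
grip_width: 0.0009
```

```bash
python3 - <<'E'
from h import *
print(ctrl.get_obs()['force'])
c=snap('scene','s2');b=cv2.resize(c['color'][130:330,220:480],None,fx=3,fy=3,interpolation=cv2.INTER_CUBIC)
cv2.imwrite('pics/s2z.png',b[:,:,::-1])
E
```

```text
[-0.90728498  0.39545877 -0.24526575]
```

View pics/s2z.png

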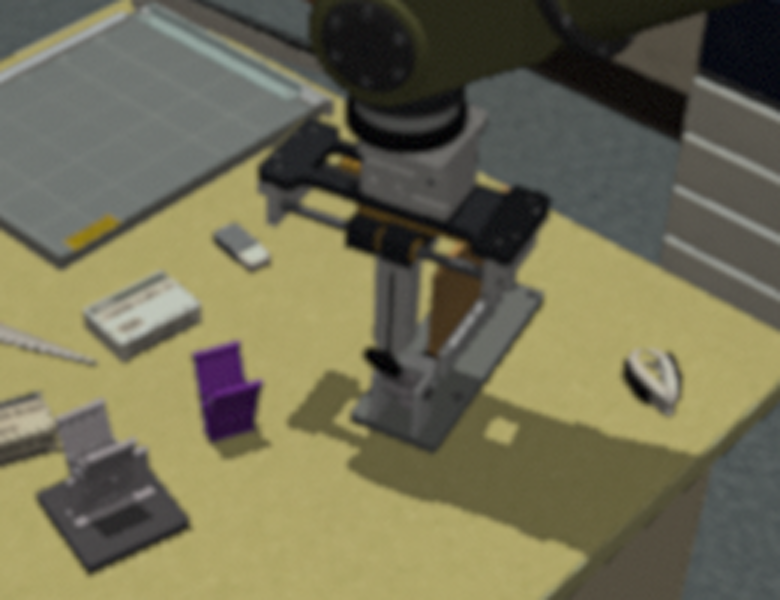

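The lever is tilting outward under the fingers, seen at (385,365). I continue along the arc.

servo_tool --motion '[3,5,0,0,7,10,0,0,12,14,0,0,17,17.5,0,0,22,20.5,0,0,27,23,0,0,33,25,0,0,37,26,0,0,40,26,0,0,40,26,0,0]'

```text
time_s: 4.95
ee_pos: [0.459, 0.2005, 0.0521]
eef_rot: [-2.724, 1.57, -2.477]
force: [-0.3, 0.9, -0.4]
grip_width: 0.0005
```

```bash
python3 - <<'E'
from h import *
print(ctrl.get_obs()['force'])
c=snap('scene','s3');b=cv2.resize(c['color'][130:330,220:480],None,fx=3,fy=3,interpolation=cv2.INTER_CUBIC)
cv2.imwrite('pics/s3z.png',b[:,:,::-1])
E
```

```text
[-0.25867071  0.85956545 -0.43671177]
```

View pics/s3z.png

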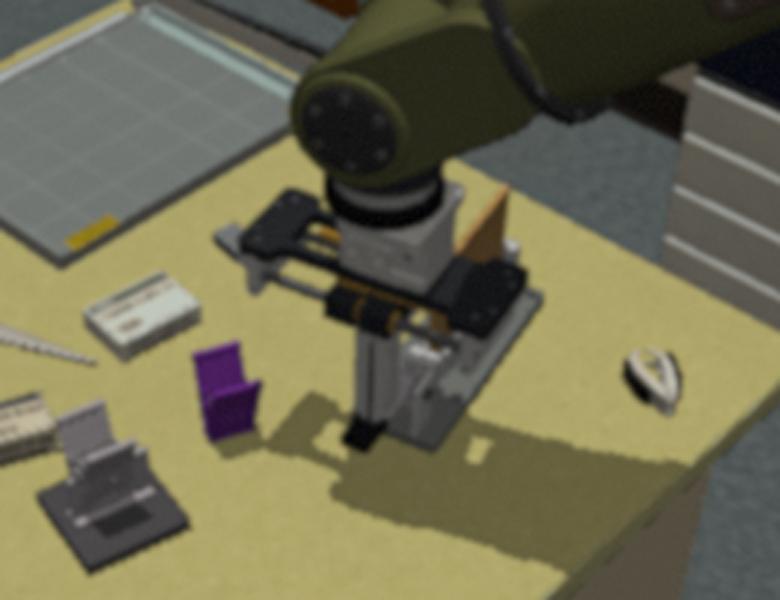

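The lever looks nearly down. I'll press a little further until I feel the end stop.

servo_tool --motion '[1.5,0,0,0,2.5,0,0,0,2.5,0,0,0]'

```text
time_s: 5.38
ee_pos: [0.4592, 0.2006, 0.0508]
eef_rot: [-0.44, 1.571, -0.193]
force: [-5.7, -1.5, 15.3]
grip_width: 0.0004
```

Upward force of 15 N: the lever is on its end stop. Back off and measure.

servo_tool --motion '[-15,0,0,0,-60,0,0,0,-110,0,0,0,-150,30,0,0,-150,80,0,0,-150,120,0,0,-150,120,0,0]' --gripper 0.75

```text
time_s: 6.25
ee_pos: [0.429, 0.3188, 0.2002]
eef_rot: [0.881, 1.571, 1.131]
force: [-0.5, 0.2, -0.0]
grip_width: 0.067
```

```bash
python3 - <<'E'
from h import *
c=snap('scene','s4');b=cv2.resize(c['color'][130:330,220:480],None,fx=3,fy=3,interpolation=cv2.INTER_CUBIC)
t=snap('top','t4')
a=cv2.resize(t['color'][180:290,230:460],None,fx=3.4,fy=3.4,interpolation=cv2.INTER_CUBIC)
cv2.imwrite('pics/s4z.png',b[:,:,::-1]);cv2.imwrite('pics/t4z.png',a[:,:,::-1])
rel([[.556,.364,.2]],np.array([np.cos(np.deg2rad(-13.5)),np.sin(np.deg2rad(-13.5)),0]))
W=pts(t);m=(W[...,2]>.105)&(W[...,2]<.12);m[:, :375]=0;m[:215]=0;m[290:]=0;m[:,460:]=0
p=W[m];print(len(p),p.min(0),p.max(0),np.median(p,0))
E
```

```text
p [0.4298 0.3168 0.2001] q [ 0.567  0.269  1.574 -0.     1.299  0.319] F [ 0.54  0.52 -0.92] t 6.35 w 0.07008588506590535
[[ 0.    -0.245  0.97 ]
 [-0.     0.97   0.245]
 [-1.    -0.    -0.   ]]
[1.000e-01 1.490e+01 1.339e+02]
roll 27.677040219196954
roll -152.32295978080305
185 [ 0.47935809 -0.00090781  0.10510635] [0.51145225 0.11484563 0.1165175 ] [0.49522085 0.05771659 0.11273283]
```

View pics/s4z.png

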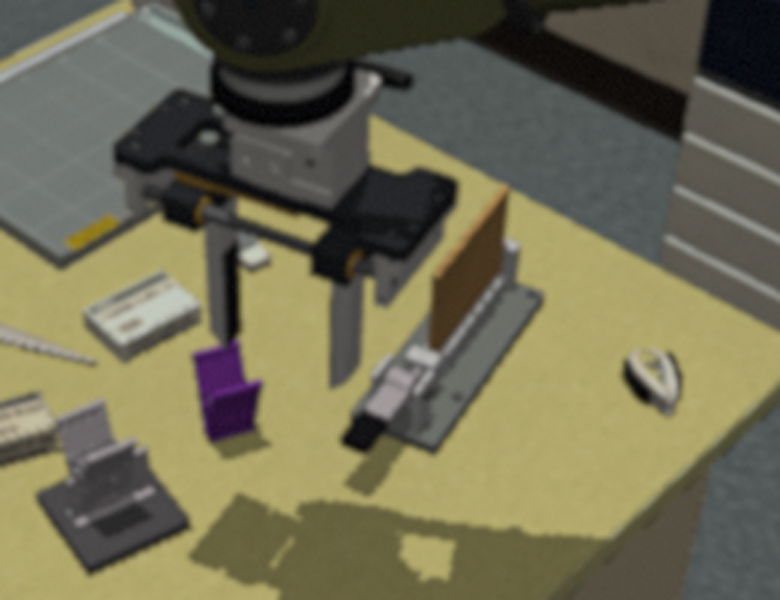

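View pics/t4z.png

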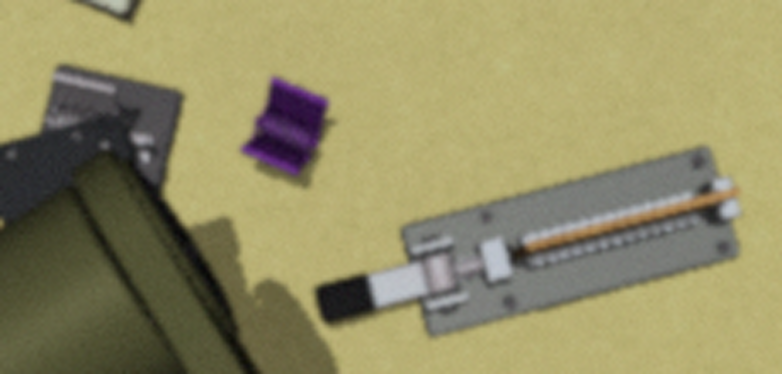

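The lever lies flat outward at (345,300) in the top zoom, and its stop rod reaches the board end, which has hardly moved. The clip is still on its fin. Next I move over the clip with the jaws aligned.

servo_tool --motion '[0,4,30,8,0,8,65,16,0,12,100,24,0,15.4,125,27.5,0,15.4,134,27.5,0,15.4,134,27.5,0,15.4,134,27.5]'

```text
time_s: 7.22
ee_pos: [0.5556, 0.3643, 0.2003]
eef_rot: [0.605, 1.571, 0.372]
force: [0.5, -1.1, 0.1]
grip_width: 0.0703
```

```bash
python3 - <<'E'
from h import *
a=np.deg2rad(-13.3)
rel([[.5558,.3645,.2],[.5558,.3645,.068]],np.array([np.cos(a),np.sin(a),0]))
c=snap('scene','s5');b=cv2.resize(c['color'][180:330,200:400],None,fx=4,fy=4,interpolation=cv2.INTER_CUBIC)
cv2.imwrite('pics/s5z.png',b[:,:,::-1])
E
```

```text
p [0.5556 0.3643 0.2003] q [ 0.525  0.565  1.158 -0.     1.418  0.758] F [ 0.46 -1.12  0.06] t 7.225 w 0.07025417158173247
[[ 0.     0.23   0.973]
 [ 0.     0.973 -0.23 ]
 [-1.     0.     0.   ]]
[0.3 0.2 0.2]
[132.3   0.2   0.2]
roll -0.01725744894861282
roll 179.9827425510514
```

View pics/s5z.png

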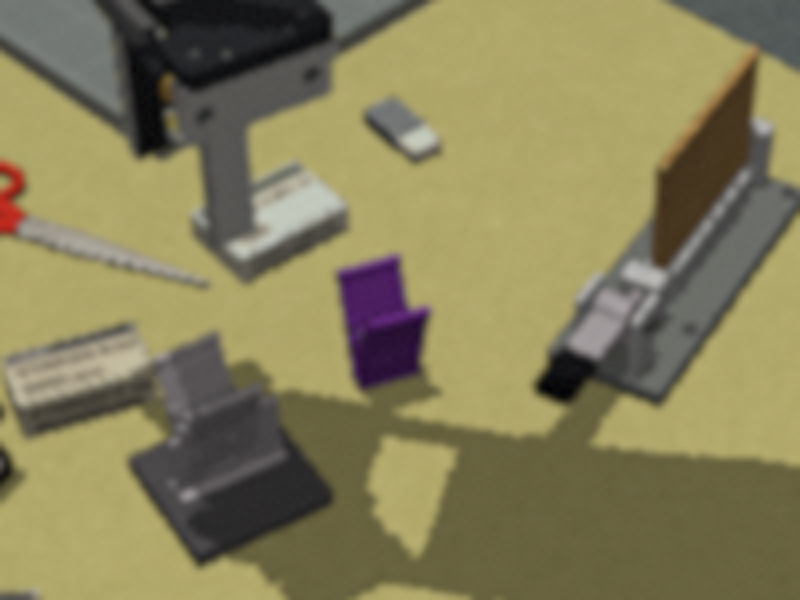

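Aligned over the clip. Descend with the pads either side of the handles.

servo_tool --motion '[40,0,0,0,75,0,0,0,100,0,0,0,118,0,0,0,128,0,0,0,132,0,0,0,132,0,0,0]'

```text
time_s: 8.15
ee_pos: [0.5562, 0.3649, 0.0684]
eef_rot: [0.795, 1.57, 0.562]
force: [0.5, 0.3, 0.5]
grip_width: 0.0704
```

```bash
python3 - <<'E'
from h import *
print(ctrl.get_obs()['force'],ctrl.get_obs()['ee_pos'])
c=snap('scene','s6');b=cv2.resize(c['color'][180:330,200:400],None,fx=4,fy=4,interpolation=cv2.INTER_CUBIC)
cv2.imwrite('pics/s6z.png',b[:,:,::-1])
E
```

```text
[0.50936147 0.31875281 0.47850291] [0.55620629 0.36487108 0.06844857]
```

View pics/s6z.png

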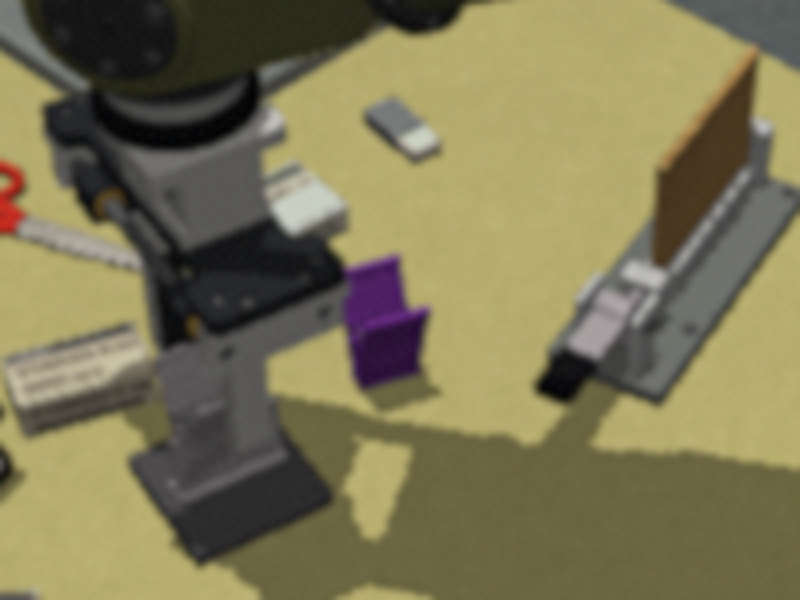

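servo_tool --motion '[0,1,0,0,0,1,0,0,0,1,0,0,0,1,0,0,0,1,0,0,0,1,0,0,0,1,0,0,0,1,0,0]' --gripper 0 --force 25

```text
time_s: 9.2
ee_pos: [0.557, 0.3666, 0.0712]
eef_rot: [0.901, 1.567, 0.668]
force: [-6.2, -0.3, 21.5]
grip_width: 0.0247
```

```bash
python3 - <<'E'
from h import *
o=ctrl.get_obs();print(o['force'],o['grip_width'])
c=snap('scene','s7');b=cv2.resize(c['color'][220:330,200:320],None,fx=5,fy=5,interpolation=cv2.INTER_CUBIC)
cv2.imwrite('pics/s7z.png',b[:,:,::-1])
E
```

```text
[-6.18211412 -0.32494284 21.5229326 ] 0.024673113872777822
```

View pics/s7z.png

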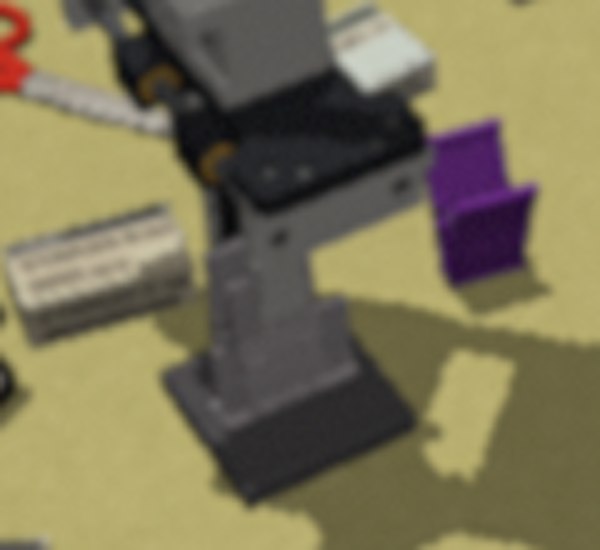

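Width 24.7 mm is about the clip's fully squeezed size. The rising handles load the tool with 21 N. Lift gently.

servo_tool --motion '[-2,1,0,0,-5,1,0,0,-8,1,0,0,-13,1,0,0,-20,1,0,0,-28,1,0,0,-38,1,0,0,-50,1,0,0,-65,1,0,0,-80,1,0,0,-90,1,0,0,-90,1,0,0,-90,1,0,0]'

```text
time_s: 10.88
ee_pos: [0.5563, 0.3666, 0.1574]
eef_rot: [-2.405, 1.57, -2.638]
force: [0.1, -0.1, -1.1]
grip_width: 0.025
```

```bash
python3 - <<'E'
from h import *
o=ctrl.get_obs();print(o['force'],o['grip_width'],o['ee_pos'],o['time_s'])
c=snap('scene','s8');b=cv2.resize(c['color'][180:330,200:360],None,fx=4,fy=4,interpolation=cv2.INTER_CUBIC)
cv2.imwrite('pics/s8z.png',b[:,:,::-1])
E
```

```text
[ 0.1271244  -0.11448244 -1.06838681] 0.025016460829686282 [0.55630635 0.3665589  0.15736923] 10.875
```

View pics/s8z.png

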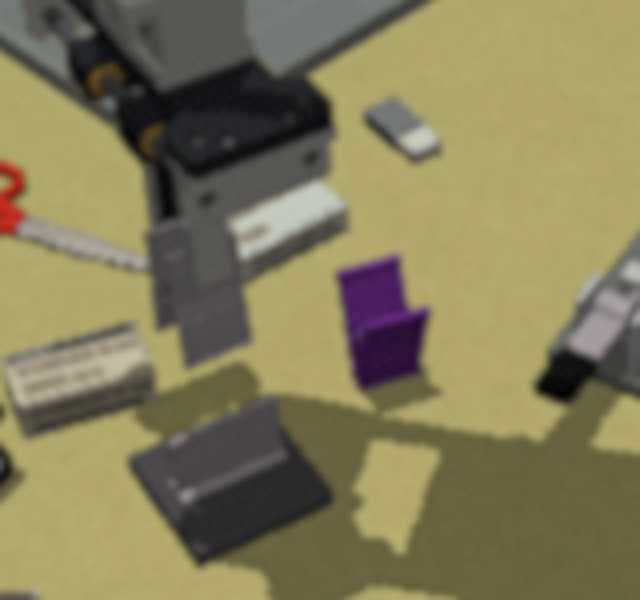

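The clip is off the fin and gaping, hanging level at about (210,290) in the zoomed view. Measure the noses relative to the TCP, then carry it over.

```bash
python3 - <<'E'
from h import *
c=load('s8');W=pts(c)
o=ctrl.get_obs();p=o['ee_pos']
R=Ro.from_euler('xyz',o['eef_rot']).as_matrix()
print(R.round(3))
for v in range(230,276,3):
    print(v,[tuple((R.T@(W[v,u]-p)*1000).round(0).astype(int)) if W[v,u,2]>.09 else None for u in range(240,264,3)])
E
```

```text
[[-0.001  0.231  0.973]
 [-0.001  0.973 -0.231]
 [-1.    -0.001 -0.001]]
230 [(np.int64(-37), np.int64(8), np.int64(10)), (np.int64(-31), np.int64(0), np.int64(14)), (np.int64(-114), np.int64(33), np.int64(-79)), (np.int64(-112), np.int64(28), np.int64(-80)), (np.int64(-112), np.int64(24), np.int64(-82)), (np.int64(-109), np.int64(19), np.int64(-82)), (np.int64(-105), np.int64(13), np.int64(-80)), (np.int64(-103), np.int64(7), np.int64(-81))]
233 [(np.int64(-30), np.int64(8), np.int64(11)), (np.int64(-26), np.int64(2), np.int64(12)), (np.int64(-106), np.int64(33), np.int64(-78)), (np.int64(-107), np.int64(29), np.int64(-81)), (np.int64(-103), np.int64(23), np.int64(-80)), (np.int64(-101), np.int64(18), np.int64(-80)), (np.int64(-100), np.int64(13), np.int64(-81)), None]
236 [(np.int64(-25), np.int64(10), np.int64(9)), (np.int64(-21), np.int64(3), np.int64(9)), (np.int64(-40), np.int64(7), np.int64(-14)), (np.int64(-101), np.int64(30), np.int64(-81)), (np.int64(-47), np.int64(1), np.int64(-27)), (np.int64(-43), np.int64(-5), np.int64(-26)), None, None]
239 [(np.int64(-18), np.int64(10
[... 2826 characters left out ...]
(np.int64(26), np.int64(3), np.int64(-18)), (np.int64(29), np.int64(-2), np.int64(-19)), (np.int64(30), np.int64(-8), np.int64(-20)), (np.int64(38), np.int64(-16), np.int64(-16))]
266 [None, None, (np.int64(27), np.int64(16), np.int64(-18)), (np.int64(32), np.int64(9), np.int64(-16)), (np.int64(37), np.int64(3), np.int64(-15)), (np.int64(37), np.int64(-2), np.int64(-17)), (np.int64(42), np.int64(-9), np.int64(-16)), None]
269 [None, None, (np.int64(37), np.int64(16), np.int64(-16)), (np.int64(39), np.int64(10), np.int64(-17)), (np.int64(41), np.int64(5), np.int64(-18)), None, None, None]
272 [None, None, None, None, None, None, None, None]
275 [None, None, None, None, None, None, None, None]
```

servo_tool --motion '[-20,0,0,0,-40,-5,0,0,-48,-20,1,0,-48,-40,1.5,0,-48,-65,2.5,0,-48,-90,3.5,-3,-48,-115,4.5,-6,-48,-140,5.5,-9,-48,-165,6,-12,-48,-190,7,-15,-48,-215,8,-18,-48,-240,9,-21,-48,-265,10,-24,-48,-285,11,-26,-48,-300,11.6,-27.4,-48,-310,11.6,-27.4,-48,-314.6,11.6,-27.4,-48,-314.6,11.6,-27.4,-48,-314.6,11.6,-27.4]'

```text
time_s: 13.3
ee_pos: [0.4951, 0.0582, 0.2059]
eef_rot: [1.545, 1.571, 1.791]
force: [-0.9, -0.2, -0.4]
grip_width: 0.0251
```

```bash
python3 - <<'E'
from h import *
rel([[.4952,.0577,.2]],SX)
c=snap('scene','s9');b=cv2.resize(c['color'][140:290,320:440],None,fx=4,fy=4,interpolation=cv2.INTER_CUBIC)
cv2.imwrite('pics/s9z.png',b[:,:,::-1])
t=snap('top','t9'); cv2.imwrite('pics/t9z.png',cv2.resize(t['color'][190:300,330:470],None,fx=5,fy=5)[:,:,::-1])
E
```

```text
p [0.4951 0.0582 0.2059] q [ 0.044  0.185  1.663  0.     1.294 -0.202] F [-0.93 -0.19 -0.45] t 13.3 w 0.025110050422433673
[[-0.    -0.243  0.97 ]
 [ 0.     0.97   0.243]
 [-1.     0.     0.   ]]
[ 5.9 -0.5 -0.1]
roll -0.0451950320647642
roll 179.95480496793525
```

View pics/s9z.png

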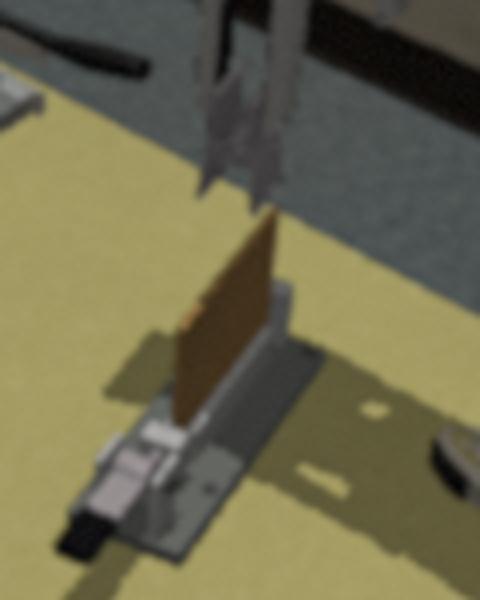

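View pics/t9z.png

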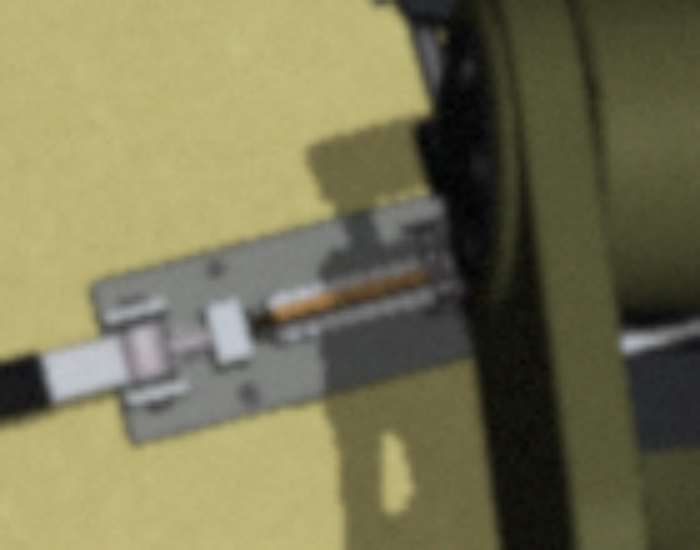

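```bash
python3 - <<'E'
from h import *
c=load('s9');W=pts(c); b=np.array([.4952,.0577,0])
for v in range(160,196,2):
    r=[]
    for u in range(366,392,2):
        w=W[v,u]
        if w[2]>.13: d=w-b; r.append(f'{u}:({d@SX*1000:.0f},{d@SY*1000:.0f},{w[2]*1000:.0f})')
    print(v,*r)
m=(W[...,2]>.104)&(W[...,2]<.12); m[:,:355]=0;m[:,395:]=0;m[:180]=0;m[260:]=0
p=W[m]; d=(p-b); x=d@SX*1000;y=d@SY*1000; k=abs(x)<12
print(k.sum(),np.median(x[k]),np.polyfit(y[k],x[k],1),y[k].min(),y[k].max(),np.median(p[k,2]))
t=load('t4');W=pts(t);m=(W[...,2]>.108)&(W[...,2]<.117);m[:, :375]=0;m[:215]=0;m[290:]=0;m[:,460:]=0
d=W[m]-b;x=d@SX*1000;y=d@SY*1000;k=abs(x)<12;print(k.sum(),np.median(x[k]),np.polyfit(y[k],x[k],1),y[k].min(),y[k].max(),np.percentile(x[k],[5,95]))
E
```

```text
160 370:(21,9,227) 372:(17,8,228) 374:(11,10,231) 376:(8,8,231) 378:(7,-0,226) 380:(9,-15,217) 386:(-14,10,240) 388:(-19,12,242) 390:(-23,10,242)
162 370:(21,7,221) 372:(15,10,225) 374:(10,13,229) 376:(6,11,228) 378:(9,-4,219) 380:(9,-16,211) 386:(-14,7,233) 388:(-19,10,236) 390:(-22,8,236)
164 370:(19,12,220) 372:(16,9,219) 374:(8,18,227) 376:(9,4,218) 378:(9,-5,213) 380:(9,-16,207) 384:(-12,13,231) 386:(-14,8,229) 388:(-19,9,231) 390:(-22,8,231)
166 370:(18,12,216) 372:(15,10,215) 374:(9,14,220) 376:(9,4,214) 378:(8,-4,210) 380:(8,-16,202) 382:(-11,21,231) 384:(-13,14,227) 386:(-15,9,225) 388:(-18,6,224) 390:(-24,11,229)
168 372:(10,20,218) 374:(9,13,214) 376:(8,4,209) 378:(8,-5,204) 380:(7,-15,198) 382:(4,-18,197) 384:(-13,15,223) 386:(-16,10,221) 388:(-21,11,223) 390:(-23,7,221)
170 372:(10,20,213) 374:(8,13,210) 376:(9,2,203) 378:(9,-9,196) 380:(7,-13,194) 382:(-1,-5,202) 384:(-13,12,216) 386:(-17,11,217) 388:(-20,9,217) 390:(-25,11,220)
172 372:(11,18,207) 374:(9,11,204) 376:(10,-2,195) 378:(11,-13,188) 380:(0,0,200) 382:(-11,18,214) 384:(-14,15,214) 386:(-17,12,213) 388:(-21,1
[... 663 characters left out ...]
3,184) 390:(-16,-17,175)
182 370:(14,17,180) 372:(10,15,180) 374:(11,2,172) 376:(12,-10,164) 384:(-16,13,188) 386:(-16,4,183) 388:(-17,-5,177) 390:(-17,-16,170)
184 370:(13,19,177) 372:(11,12,173) 374:(11,3,167) 384:(-17,15,185) 386:(-18,9,182) 388:(-17,-7,171) 390:(-19,-14,168)
186 370:(13,16,170) 372:(12,8,165) 384:(-17,15,180) 386:(-18,6,174) 388:(-18,-5,167)
188 370:(12,18,166) 384:(-17,14,174) 386:(-18,4,168)
190 384:(-18,14,169) 386:(-18,5,164)
192 384:(-19,17,166)
194
158 -2.1546151504023996 [-0.00298202 -1.64277131] -60.10780654516242 63.286751179204444 0.1117053101075646
180 -0.22539947003829236 [-0.00040347 -0.18728123] -59.83819743167002 59.15167483407528 [-2.44918057  2.08283208]
```

Scene view: both jaws hang on either side of the board's line. Seen through the same camera, the gap centre (about -2 mm) matches the board centre (about -2 mm). Noses are about 42 mm below the TCP. Descend in two stages.

servo_tool --motion '[10,-1,0,0,20,-1,0,0,30,-1,0,0,40,-1,0,0,47,-1,0,0,50,-1,0,0,50,-1,0,0,50,-1,0,0]'

```text
time_s: 14.4
ee_pos: [0.4955, 0.057, 0.1563]
eef_rot: [-0.175, 1.57, 0.07]
force: [0.2, 0.2, -0.6]
grip_width: 0.025
```

```bash
python3 - <<'E'
from h import *
rel([[.4952,.0577,.141]],SX)
c=snap('scene','s10');b=cv2.resize(c['color'][160:260,330:430],None,fx=6,fy=6,interpolation=cv2.INTER_CUBIC)
cv2.imwrite('pics/s10z.png',b[:,:,::-1])
E
```

```text
p [0.4955 0.057  0.1563] q [ 0.041  0.234  1.724  0.     1.183 -0.204] F [ 0.22  0.19 -0.61] t 14.4 w 0.024998149566168575
[[ 0.001 -0.243  0.97 ]
 [ 0.     0.97   0.243]
 [-1.    -0.     0.001]]
[15.3  0.8 -0.1]
roll -0.05637697656212902
roll 179.94362302343788
```

View pics/s10z.png

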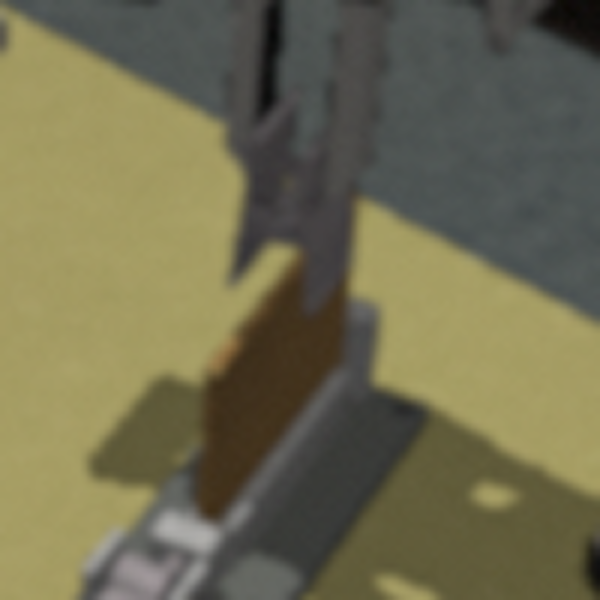

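The jaws straddle the edge, with the far nose at (232,280) and the near nose at (315,310) and the board between them. Descend the rest.

servo_tool --motion '[4,0,0,0,8,0,0,0,12,0,0,0,15,0,0,0,16,0,0,0,16,0,0,0,16,0,0,0]'

```text
time_s: 15.32
ee_pos: [0.4954, 0.057, 0.1401]
eef_rot: [-0.045, 1.571, 0.201]
force: [0.1, -0.6, -0.4]
grip_width: 0.0249
```

```bash
python3 - <<'E'
from h import *
rel([[.4952,.0577,.14]],SX)
c=snap('scene','s11');b=cv2.resize(c['color'][160:260,330:430],None,fx=6,fy=6,interpolation=cv2.INTER_CUBIC)
cv2.imwrite('pics/s11z.png',b[:,:,::-1])
W=pts(c); b=np.array([.4952,.0577,0])
for v in range(184,222,2):
    r=[]
    for u in range(366,392,2):
        w=W[v,u]
        if w[2]>.08: d=w-b; r.append(f'{u}:({d@SX*1000:.0f},{d@SY*1000:.0f},{w[2]*1000:.0f})')
    print(v,*r)
E
```

```text
p [0.4954 0.057  0.1401] q [ 0.041  0.253  1.741  0.     1.147 -0.204] F [ 0.05 -0.64 -0.39] t 15.325 w 0.024948367787473516
[[ 0.    -0.243  0.97 ]
 [ 0.     0.97   0.243]
 [-1.    -0.     0.   ]]
[ 0.1  0.8 -0. ]
roll -0.05636365084625554
roll 179.94363634915373
184 368:(22,9,167) 370:(18,6,167) 372:(12,11,172) 374:(11,1,166) 376:(8,-3,165) 378:(9,-15,156) 384:(-13,7,179) 386:(-17,5,179) 388:(-23,10,184) 390:(-26,6,182)
186 368:(21,9,163) 370:(18,5,161) 372:(13,7,164) 374:(10,4,163) 376:(8,-3,159) 378:(9,-15,151) 384:(-14,8,174) 386:(-18,7,175) 388:(-23,8,178) 390:(-27,6,178)
188 368:(21,9,157) 370:(16,9,159) 372:(10,13,164) 374:(7,10,163) 376:(9,-6,152) 378:(9,-16,146) 384:(-14,7,169) 386:(-21,12,174) 388:(-24,9,173) 390:(-25,1,169)
190 368:(22,5,149) 370:(16,8,153) 372:(9,15,160) 374:(10,2,152) 376:(10,-9,145) 378:(8,-17,140) 382:(-11,8,163) 384:(-15,7,164) 386:(-19,7,166) 388:(-24,9,168) 390:(-26,1,164)
192 370:(15,10,149) 372:(8,16,156) 374:(10,1,145) 376:(9,-7,141) 378:(9,-18,133) 380:(-10,16,163) 382:(-13,12,161) 384:(-15,6,158) 386:(-20,9,162) 388:(-25,10,164) 390:(-25,-2,15
[... 1302 characters left out ...]
:(-19,-16,102)
210 368:(14,16,106) 370:(11,13,105) 374:(-1,20,114) 376:(-2,11,108) 378:(-2,-0,101) 380:(-2,-11,93) 382:(-15,8,112) 384:(-17,3,109) 386:(-16,-11,99)
212 368:(13,18,102) 372:(0,26,113) 374:(-3,22,110) 376:(-3,12,104) 378:(-4,2,97) 380:(-2,-12,87) 382:(-17,12,110) 384:(-18,4,105)
214 370:(0,35,114) 372:(-3,34,114) 374:(-3,23,106) 376:(-3,12,98) 378:(-5,3,93) 380:(-4,-10,83) 382:(-18,14,106) 384:(-19,6,101)
216 368:(1,43,113) 370:(-2,40,113) 372:(-3,32,107) 374:(-4,22,101) 376:(-4,11,93) 378:(-2,-3,82) 382:(-18,14,100)
218 368:(-4,53,117) 370:(-3,42,109) 372:(-3,31,101) 374:(-2,18,91) 376:(-4,11,87)
220 366:(-1,57,113) 368:(-5,55,113) 370:(-3,41,103) 372:(-3,30,95) 374:(-3,19,86)
```

View pics/s11z.png

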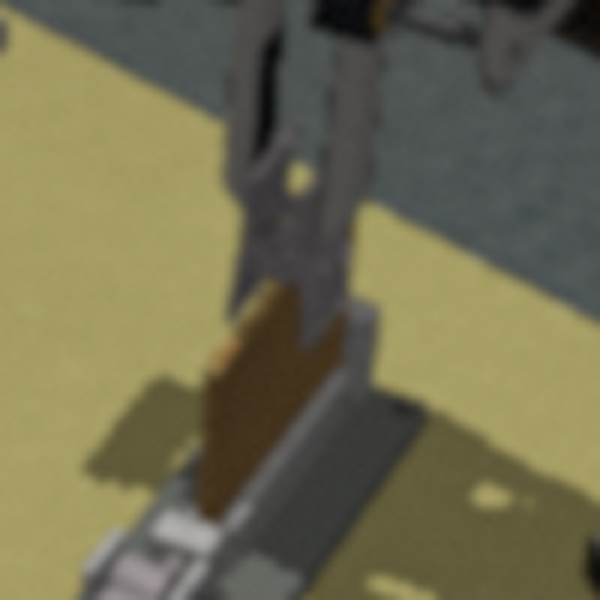

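The near jaw's inner face is about 12 mm from the board and the far one about 10 mm. Noses are at z≈0.099–0.100 and the board top at 0.112. No contact force shows. Handing in.

```bash
python3 - <<'E'
from h import *
print(ctrl.hand_in()); o=ctrl.get_obs(); print(o['time_s'],o['ee_pos'],o['force'],o['grip_width'])
E
```

```text
the job is handed in; nothing more can be done
None
the job is handed in; nothing more can be done
```

The board is locked and the grey spring clip is held gaping astride the middle of its top edge. I handed the job in at 15.3 s of the 51 s allowed; no verdict was reported.

- **Lever and board:** I pushed the cam lever outward and down with closed fingers until it hit its end stop (15 N back). Pictures show the lever flat, the stop rod at the board end and the board upright. I could not read the stop's compression directly; I inferred it from the lever being fully down.
- **Clip:** I squeezed it with 25 N, which brought the gripper to 25 mm. That is slightly under the 26 mm given for fully squeezed handles. Then I lifted it off the fin and turned it to line up with the board.
- **Final check:**
  - The noses are about 12 mm below the top edge and roughly 10 to 12 mm clear of the board on each side.
  - The clip is within a few millimetres of the middle and its angle is aligned.
  - The force reading was about 0.7 N, which is sensor noise level.
- **Disagreement:** The two cameras differ by about 1.5 mm across the board, so I judged the centring in the scene view alone.
- **Bystanders:** The arm touched nothing else that I could see. I did not measure their positions again before handing in.

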